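# Fit the blade to the track scraper head

### The job

Fit the loose scraper blade to the grey scraper head: lay it flat between the side rails with the wide mouth of its keyhole over the headed locating stud, feeling for the stud since it may be clamped anywhere along its bar, then slide it along, flat on the bed, until the slot's end meets the stud's neck. Seat it there with a firm steady push along the slide of about 16 N for a second, never forcing the stud with more than 22 N, then let go and leave the blade fully home and flat; do not disturb the small things round the work.

Things in the scene. Friction and masses are not known exactly. Their poses are not given: they have to be found in the camera images.
- holder: scraper head, fixed to the worktop: grey bed plate 120 (x) x 68 (y) x 12 mm thick. Origin: centre of its underside; z up. Two low aluminium side rails run along x on the bed, 5.5 mm high, leaning outward, 41 mm apart at the bed and 44 mm at the top. Both ends of the channel are open. The blade slides home towards the head's +x
- stud_mount: flush dark bar in the bed, 40 x 11 mm. Origin: bar's centre, on the channel's middle line, 8 mm to +x of the holder's centre, at the bed's top (12 mm above the worktop); axes as the holder's. It carries the rigid steel stud, clamped anywhere from x = -12 to +12 mm along it (y = 0), not reported: look or feel. Stud: neck dia 6.5, 7.5 mm high; round head on top, dia 12; 11.3 mm high in all
- blade: loose scraper blade, about 150 g: steel plate 120 (x) x 36 (y) x 5 mm, bevelled edge at +x. Origin: centre of its underside, z up; starts flat on the worktop. Keyhole through it: square mouth 18 x 18 mm centred at x = +38 mm; from it a slot 10 mm wide runs 18 mm towards -x, ending at x = +11 mm. The stud's head passes the mouth only. When seated, its x axis points as the holder's
- blade_grip (a point): centre of the upright black rib on the blade by which it is held: 44 mm long (blade x), 10 mm wide (blade y), 22 mm high, standing on the plate's top; this point lies 16 mm above the blade's underside and 26 mm to -x of the blade's origin; axes as the blade's
- blade_mouth (a point): centre of the keyhole's wide mouth at the blade's underside, 38 mm to +x of the blade's origin; axes as the blade's
- blade_slot (a point): the point of the slot, at the blade's underside, that lies on the stud's axis when the slot's end touches the stud's neck (blade home): 14.25 mm to +x of the blade's origin, 23.75 mm to -x of the mouth's centre; axes as the blade's. Blade not over the stud: it rests on the head, 11.3 mm above the bed; over it: it drops flat on the bed
- track_rubber: bystander: brown track-cleaning block, 23 x 52 x 13 mm, origin under its centre
- screw_tin: bystander: round tin, 54 mm in diameter, 21 mm high, origin under its centre
- oil_bottle: bystander: small oil bottle with a red spout, 25 mm in diameter, 85 mm high, origin under its centre

How it is judged:
By the outcome, as a careful person would: the job done as asked, in the order asked, and still so for the second after the job is handed in, with the robot touching nothing.
It also fails if it takes over 54 s, if anything falls off the work surface, if the arm or the gripper's body presses on something with over 40 N, if the wrist force passes 120 N, or if a joint passes its speed limit or range.

### The arm

A 7-joint arm with a two-finger parallel gripper is mounted at the origin on a cart in front of the work surface, level with it; the furniture and walls round the work are solid. World frame = base frame: x ahead of the robot, y to its left, z up, the work surface at z = 0. Lengths are in m, angles in rad, forces in N, time in s.
With the tool pointing down it reaches from about 0.4 to 0.85 m from the base axis. Payload 10.4 kg.
Tool frame: the origin (TCP) lies at the very end of the fingers, on their centre line; the grasp point (between the pads) lies 19 mm behind it; z points along the fingers, y is the line along which they close (so a half turn about z gives the same grasp; the last joint's range is limited). The gripper opens to 87 mm and grips with 3 to 60 N. Pads are 19 mm wide; open, the fingers measure 117 mm over their backs; the gripper's body (75 mm by 190 mm) begins 51 mm behind the grasp point.
Start: joints at [1.302, 0.332, -0.065, 1.46, 0.022, 1.35, -0.088], TCP at [0.152, -0.606, 0.223] pointing down, gripper open.
Joint ranges: [-2.6, 2.6], [-0.5, 2.12], [-1.47, 1.34], [0.16, 2.42], [-1.27, 4.41], [0.06, 2.06], [-2.6, 2.6]. Speed limits (rad/s): [2.22, 2.22, 2.79, 2.79, 3.14, 3.14, 3.14].

### API

Orientations are given as a unit quaternion [x, y, z, w].
In Python, from bench import * gives the robot as it stands.
- The arm moves only by the tool step_arm, never from a script. Its arguments are lists of equal length, an entry for each row: "delta_pos": the shift along the world's x, y, z in units of 25 mm (1.0 is 25 mm), a list of three; "turn": the turn about the world's z in units of 0.12 rad (1.0 is 0.12 rad). In form: {"delta_pos": [[tx, ty, tz], ...], "turn": [turn, ...]}. A call has 1 to 12 rows; each row shifts and turns the commanded pose from where the row before left it; what a row does not reach is not made up. A row lasts 1/10 s, in which the tool goes at most 50 mm and 8.59 degrees, less where a joint would pass 70% of its speed; a pose out of reach is approached as far as the arm can. A call with a number of a shift or a turn outside -1 to 1 is refused whole. A call with a gripper value outside its range is refused whole. "grip" is the closure, from 0 (fully open) to 1 (shut), set as the call begins (left out, the last holds). The fingers move at their own pace and stop on an object; "newtons" is the grip in N (left out, the last holds). Time passes only in rows, so rows that do not move let the fingers close. It gives the time, the measured TCP pose, the force, the opening and the grip force at its end, in the units of the state.
- read_state(): the state, without advancing time (a new reading comes with each control period).
- camera(name): name is "side" or "top" or "wrist"; returns a dict with "image" (400x640x3 uint8, red, green, blue), "z_map" (400x640 float32, m along the optical axis (not along the pixel's ray), 0 where there is no reading), "mtx" (3x3 intrinsics, pixels), "view" (4x4, takes a point from world to camera coordinates). Camera axes: x right, y up, looking along -z (the intrinsics and any distortion apply to the point x, -y, -z); pixel columns grow to the right and rows downward; lengths in m; the calibration is good to about 2 mm. The wrist camera is an equidistant fisheye: a pixel r from the principal point sees the ray r / f radians off the axis. A picture is of the moment at which its call begins.
- close_job(): hands the job in; it is judged then, once.
The state is a dict: "time": time; "joint_positions": joint angles; "joint_vel": joint speeds; "joint_torque": joint torques, N m; "ee_pos": TCP position; "eef_rot": TCP orientation; "ft_force": force on the tool from outside, world axes, zero at the start; "torque": the same for the moment, N m; "width": finger opening in m; "grip_force": force on a finger pad.
Only numpy, scipy, OpenCV 4.12 (cv2) and the standard library are available. Lean on these libraries where they do the work, as an engineer would, in place of code of your own. Each camera call takes 0.05 s, during which the arm holds its last target. There are 200 camera calls.

## Working session

There is one attempt and no reset: what is moved stays moved. The work goes in short steps, Python scripts to look and compute and a tool call to move; the robot and the scene stay as the last step left them, time stands still between calls to the robot, and variables do not carry over. Pictures are saved under pics/ and viewed, at most 10 in all, crops included, and the job is handed in when it is done.

Besides the shell and the picture viewer there is one more tool, called after "Emit:" as name([rows], argument=value, ...), one row to a line, values as JSON. step_arm: Moves the arm, as the interface text tells. Shifts and turns lie within -1 to 1; 1 stands for 25 mm of shift or 0.12 rad of turn. Its arguments: {"type":"object","properties":{"delta_pos":{"type":"array"},"turn":{"type":"array"},"grip":{"type":"number"},"newtons":{"type":"number"}},"required":["delta_pos","turn"]}

```bash
mkdir -p pics; cat > h.py <<'E'
from bench import *
import numpy as np, cv2
def cloud(c):
    z=c["z_map"];h,w=z.shape;u,v=np.meshgrid(np.arange(w),np.arange(h));K=c["mtx"]
    p=np.stack([(u-K[0,2])/K[0,0]*z,-(v-K[1,2])/K[1,1]*z,-z,np.ones_like(z)],-1)
    P=p@np.linalg.inv(c["view"]).T
    P[z==0]=np.nan
    return P[...,:3]
def save(n,im): cv2.imwrite("pics/"+n,im[...,::-1])
E
python3 - <<'E'
from h import *
s=read_state();print(s)
for n in("top","side"):
    c=camera(n);save(n+"1.png",c["image"]);np.savez(n+"1.npz",**c);print(n,c["mtx"],c["view"])
E
```

```text
{'time': 0.0, 'joint_positions': array([ 1.30240404,  0.33284414, -0.06471941,  1.46095994,  0.02160125,
        1.34990228, -0.08851039]), 'joint_vel': array([-1.26307198e-03, -3.25151598e-04,  1.39764483e-03,  6.38155030e-04,
        1.77312584e-04, -4.86213542e-05,  9.48836505e-04]), 'joint_torque': array([ 2.82817609e-04, -6.23255610e+01,  2.50780920e-02, -3.89893305e+01,
       -6.13456196e-02,  3.97852168e-02,  1.19030706e-04]), 'ee_pos': array([ 0.15198587, -0.60582918,  0.22176242]), 'eef_rot': array([ 9.92455704e-01,  1.22601684e-01, -1.17755000e-04, -6.99150316e-04]), 'ft_force': array([-0.81698708,  0.27105145,  0.24289153]), 'torque': array([-0.01760459,  0.01161172,  0.02875764]), 'grip_force': 0.0, 'width': 0.08688045036805912}
top [[518.53653257   0.         317.68082012]
 [  0.         518.53653257 194.88970451]
 [  0.           0.           1.        ]] [[-8.59924268e-03 -9.99838014e-01 -1.58113359e-02  8.80751370e-04]
 [ 9.94234806e-01 -1.02389445e-02  1.06734787e-01 -5.01006046e-01]
 [-1.06879389e-01 -1.48023421e-02  9.94161801e-01 -1.27303020e+00]
 [ 0.00000000e+00  0.00000000e+00  0.00000000e+00  1.00000000e+00]]
side [[364.81398502   0.         326.75382475]
 [  0.         364.81398502 195.16672322]
 [  0.           0.           1.        ]] [[ 0.94479957 -0.3275583   0.00770356 -0.45218031]
 [ 0.18511673  0.55304958  0.81232257 -0.12041587]
 [-0.27034345 -0.76605595  0.58315753 -0.77334908]
 [ 0.          0.          0.          1.        ]]
```

View pics/top1.png

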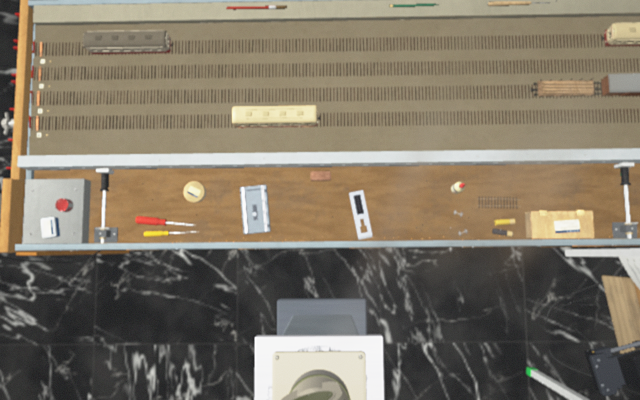

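View pics/side1.png

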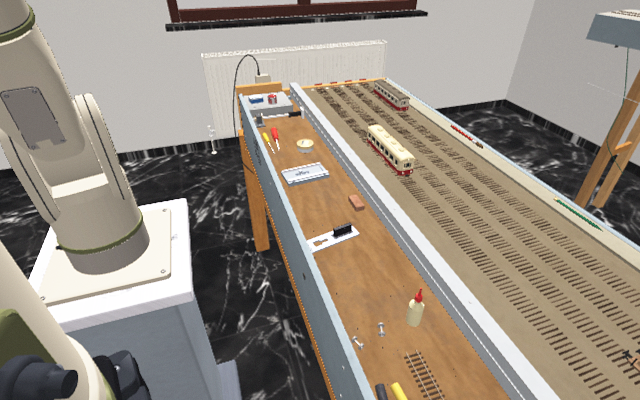

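The top view shows the holder at about (255,208), the blade at (360,215) with its mouth downward (towards the robot), the tin at (193,190), the rubber at (320,175) and the bottle at (458,187). I'll measure next and zoom in on the holder and blade.

```bash
python3 - <<'E'
from h import *
c=dict(np.load("top1.npz"));P=cloud(c);im=c["image"]
a=cv2.resize(im[175:245,230:380],None,fx=5.3,fy=5.3,interpolation=cv2.INTER_CUBIC);save("topz.png",a)
def rect(mask,n):
    pts=P[mask][:,:2].astype(np.float32);r=cv2.minAreaRect(pts);print(n,len(pts),r,P[mask].mean(0))
v,u=np.mgrid[:400,:640]
z=P[...,2]
H=(u>235)&(u<275)&(v>178)&(v<240)
rect(H&(z>0.007),"holder")
hsv=cv2.cvtColor(im,cv2.COLOR_RGB2HSV)
B=(u>340)&(u<380)&(v>183)&(v<243)
rect(B&(z>0.018)&(z<.04),"rib")
rect(B&(z>0.0025)&(z<.04),"blade")
rect(B&(im.min(-1)>165),"bladewhite")
np.set_printoptions(precision=4,suppress=True,linewidth=200)
for v0 in range(165,256,6): print(v0,P[v0,300],P[v0,255])
for n,(a0,b0) in dict(tin=(193,190),rub=(320,175),bot=(458,187)).items(): print(n,P[b0,a0])
E
```

```text
holder 1229 ((0.464889794588089, 0.1572643667459488), (0.08282682299613953, 0.137782022356987), 85.55648040771484) [0.4687642  0.15668552 0.01320572]
rib 88 ((0.43360424041748047, -0.12384840101003647), (0.0813581570982933, 0.11977522820234299), 76.34400939941406) [ 0.462225   -0.10768721  0.02877565]
blade 861 ((0.4563220739364624, -0.11077398806810379), (0.09700889140367508, 0.14847750961780548), 89.19804382324219) [ 0.4583478  -0.11084035  0.00760553]
bladewhite 595 ((0.4485774040222168, -0.10759153217077255), (0.09342635422945023, 0.13293443620204926), 89.48819732666016) [ 0.44137258 -0.1108874   0.00939413]
165 [0.5754 0.0395 0.0386] [0.5769 0.1526 0.0367]
171 [ 0.5668  0.0417 -0.0044] [0.5674 0.1575 0.0001]
177 [0.5504 0.0415 0.0013] [ 0.5519  0.1575 -0.0005]
183 [ 0.5351  0.0417 -0.0006] [0.5362 0.1573 0.0004]
189 [0.5195 0.0417 0.    ] [0.5198 0.1562 0.0078]
195 [0.504  0.0418 0.0001] [0.5043 0.1561 0.0084]
201 [ 0.4888  0.042  -0.0021] [0.4887 0.1556 0.0116]
207 [0.4732 0.0419 0.0007] [0.473  0.1549 0.0161]
213 [ 0.4579  0.0421 -0.0005] [0.4573 0.1538 0.0238]
219 [ 0.4426  0.0421 -0.0001] [0.4428 0.155  0.0147]
225 [0.427  0.0419 0.0052] [0.4278 0.1554 0.0115]
231 [0.412  0.0422 0.0009] [0.4126 0.1552 0.012 ]
237 [0.3968 0.0423 0.0001] [0.3979 0.1567 0.0009]
243 [0.381  0.0403 0.0431] [0.3821 0.1511 0.041 ]
249 [ 0.3696  0.0869 -0.8925] [ 0.3712  0.2756 -0.8729]
255 [ 0.3442  0.0874 -0.9009] [ 0.346   0.2764 -0.8799]
tin [0.5175 0.3119 0.0198]
rub [ 0.5533 -0.01    0.0128]
bot [ 0.5148 -0.3496  0.0472]
```

View pics/topz.png

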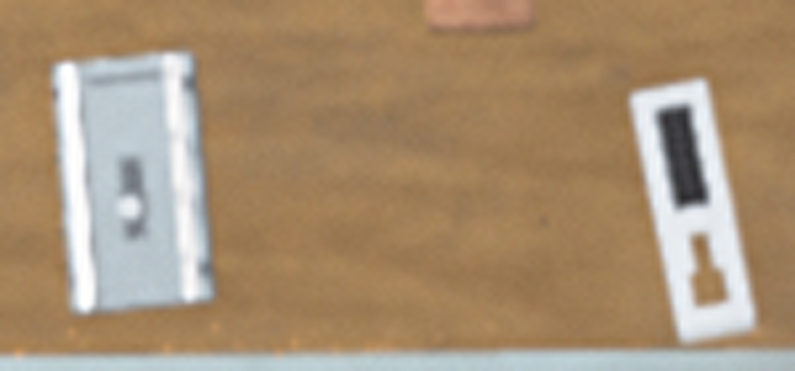

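```bash
cat >> h.py <<'E'
np.set_printoptions(precision=4,suppress=True,linewidth=200)
def ray(c,uv,h,fish=False):
    K=c["mtx"];uv=np.atleast_2d(uv).astype(float)
    x=(uv[:,0]-K[0,2])/K[0,0];y=(uv[:,1]-K[1,2])/K[1,1]
    if fish:
        r=np.hypot(x,y)+1e-12;d=np.stack([x/r*np.sin(r),-y/r*np.sin(r),-np.cos(r)],1)
    else: d=np.stack([x,-y,-np.ones_like(x)],1)
    M=np.linalg.inv(c["view"]);d=d@M[:3,:3].T;o=M[:3,3]
    return o+d*((h-o[2])/d[:,2])[:,None]
E
python3 - <<'E'
from h import *
c=dict(np.load("top1.npz"))
f=lambda pts,h:ray(c,np.array(pts)/5.3+[230,175]-0.4,h)
print("rib corners",f([(655,110),(690,105),(710,203),(676,210)],.027), f([(655,110),(690,105),(710,203),(676,210)],.027).mean(0))
print("blade",f([(629,95),(707,78),(758,328),(683,343)],.005),f([(629,95),(707,78),(758,328),(683,343)],.005).mean(0))
print("rails",f([(68,65),(87,310),(177,55),(200,300)],.0175))
print("stud",f([(129,207)],.0233),"bar",f([(131,158),(138,238)],.012))
E
```

```text
rib corners [[ 0.4989 -0.0927  0.027 ]
 [ 0.5011 -0.1093  0.027 ]
 [ 0.4546 -0.1179  0.027 ]
 [ 0.4515 -0.1019  0.027 ]] [ 0.4765 -0.1054  0.027 ]
blade [[ 0.5086 -0.0815  0.005 ]
 [ 0.5164 -0.1191  0.005 ]
 [ 0.3964 -0.1412  0.005 ]
 [ 0.3896 -0.1055  0.005 ]] [ 0.4527 -0.1118  0.005 ]
rails [[0.5244 0.1869 0.0175]
 [0.4074 0.177  0.0175]
 [0.5287 0.1347 0.0175]
 [0.4116 0.1234 0.0175]]
stud [[0.4557 0.1565 0.0233]] bar [[0.48   0.1572 0.012 ]
 [0.4416 0.1537 0.012 ]]
```

Emit:
step_arm([
  [0.54,0.84,0],
  [0.54,0.84,0],
  [0.54,0.84,0],
  [0.54,0.84,0],
  [0.54,0.84,0],
  [0.54,0.84,0],
  [0.54,0.84,0],
  [0.54,0.84,0],
  [0.54,0.84,0],
  [0.54,0.84,0],
  [0.54,0.84,0],
  [0.54,0.84,0],
], turn=[0,0,0,0,0,0,0,0,0,0,0,0])

```text
time: 1.3
ee_pos: [0.3144, -0.3532, 0.2223]
eef_rot: [0.992, 0.123, -0.0, -0.0]
ft_force: [0.6, -0.9, -0.5]
width: 0.087
grip_force: 0.0
```

Emit:
step_arm([
  [0.545,0.824,-0.2],
  [0.545,0.824,-0.2],
  [0.545,0.824,-0.2],
  [0.545,0.824,-0.2],
  [0.545,0.824,-0.2],
  [0.545,0.824,-0.2],
  [0.545,0.824,-0.2],
  [0.545,0.824,-0.2],
  [0.545,0.824,-0.2],
  [0.545,0.824,-0.2],
  [0.545,0.824,-0.2],
  [0.545,0.824,-0.2],
], turn=[-0.04,-0.04,-0.04,-0.04,-0.04,-0.04,-0.04,-0.04,-0.04,-0.04,-0.04,-0.04])

```text
time: 2.5
ee_pos: [0.4778, -0.1062, 0.1622]
eef_rot: [0.996, 0.094, -0.0, -0.0]
ft_force: [-0.1, -0.9, 0.0]
width: 0.0871
grip_force: 0.0
```

```bash
python3 - <<'E'
from h import *
c=camera("wrist");save("w1.png",c["image"]);np.savez("w1.npz",**c);s=read_state();print(s["ee_pos"],s["eef_rot"],s["ft_force"]);print(c["mtx"],np.linalg.inv(c["view"]))
E
```

```text
[ 0.4793 -0.1021  0.1616] [ 0.9954  0.0957  0.0001 -0.0009] [ 0.0703  3.9876 -1.2454]
[[309.7069   0.     317.8546]
 [  0.     309.7069 195.3388]
 [  0.       0.       1.    ]] [[ 0.1876  0.9434  0.2735  0.5535]
 [-0.9823  0.18    0.0526 -0.0917]
 [ 0.0004 -0.2785  0.9604  0.3244]
 [ 0.      0.      0.      1.    ]]
```

View pics/w1.png

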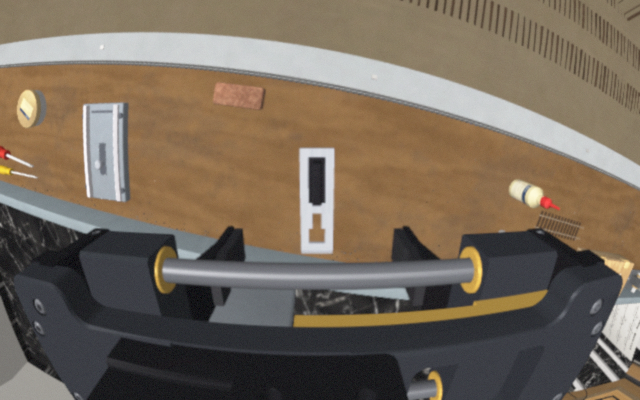

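The wrist view shows the blade at corners (299,149), (334,149), (332,253) and (301,252), with the rib at about (316,181). The holder is at (106,152).

```bash
python3 - <<'E'
from h import *
c=dict(np.load("w1.npz"));im=c["image"]
sub=im[140:260,285:345]
m=(im.min(-1)>150);m[:140]=0;m[256:]=0;m[:,:290]=0;m[:,345:]=0
n,l,st,ce=cv2.connectedComponentsWithStats(m.astype(np.uint8));k=1+np.argmax(st[1:,4]);print(st[k])
vv,uu=np.where(l==k);W=ray(c,np.stack([uu,vv],1),.005,True)[:,:2].astype(np.float32)
print("blade",cv2.minAreaRect(W))
d=(im.max(-1)<70);d[:152]=0;d[212:]=0;d[:,:303]=0;d[:,330:]=0
vv,uu=np.where(d);W=ray(c,np.stack([uu,vv],1),.027,True)[:,:2].astype(np.float32)
print("rib",len(vv),cv2.minAreaRect(W),W.mean(0),ray(c,[(316,160)],.027,True),ray(c,[(316,203)],.005,True))
print("mouth",ray(c,[(317,235)],.005,True))
a=cv2.resize(im[95:265,80:340],None,fx=3,fy=3,interpolation=cv2.INTER_CUBIC);save("w1z.png",a)
E
```

```text
[ 299  148   36  106 2417]
blade ((0.4534428119659424, -0.10949459671974182), (0.12016156315803528, 0.036642104387283325), 10.758615493774414)
rib 621 ((0.4821193218231201, -0.10409330576658249), (0.04584002494812012, 0.013069020584225655), 10.787467956542969) [ 0.4832 -0.1039] [[ 0.5036 -0.0995  0.027 ]] [[ 0.4537 -0.1089  0.005 ]]
mouth [[ 0.4169 -0.117   0.005 ]]
```

View pics/w1z.png

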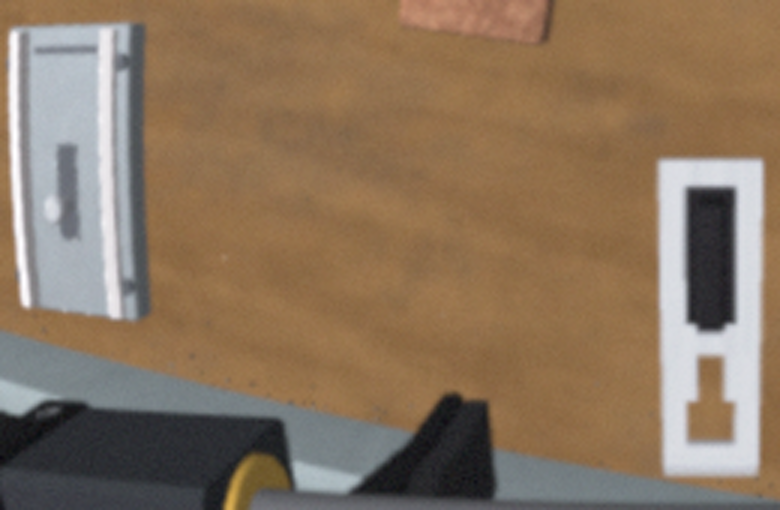

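Emit:
step_arm([
  [0,-0.05,-0.7],
  [0,0,-0.7],
  [0,0,-0.7],
  [0,0,-0.7],
  [0,0,-0.7],
  [0,0,-0.7],
  [0,0,-0.7],
  [0,0,-0.5],
  [0,0,0],
  [0,0,0],
], turn=[0,0,0,0,0,0,0,0,0,0], grip=0.3)

```text
time: 3.55
ee_pos: [0.4777, -0.1082, 0.0278]
eef_rot: [0.996, 0.094, -0.0, -0.0]
ft_force: [-0.0, -0.1, 0.2]
width: 0.0611
grip_force: 0.0
```

Emit:
step_arm([
  [0.05,0.14,-0.4],
  [0,0,-0.38],
  [0,0,0],
  [0,0,0],
], turn=[0,0,0,0])

```text
time: 3.95
ee_pos: [0.4786, -0.1046, 0.0078]
eef_rot: [0.996, 0.094, -0.0, -0.0]
ft_force: [0.6, 0.1, -0.4]
width: 0.061
grip_force: 0.0
```

Emit:
step_arm([
  [0,0,0],
  [0,0,0],
  [0,0,0],
  [0,0,0],
  [0,0,0],
  [0,0,0],
  [0,0,0],
  [0,0,0],
], turn=[0,0,0,0,0,0,0,0], grip=1, newtons=40)

```text
time: 4.75
ee_pos: [0.4788, -0.1048, 0.0081]
eef_rot: [0.996, 0.094, -0.0, 0.0]
ft_force: [0.5, 0.3, 0.2]
width: 0.0103
grip_force: 40.0
```

Emit:
step_arm([
  [0,0,0.4],
  [0,0,0.7],
  [0,0,0.8],
  [0,0,0.8],
  [0,0,0.5],
  [0,0,0],
], turn=[0,0,0,0,0,0])

```text
time: 5.35
ee_pos: [0.4799, -0.105, 0.0899]
eef_rot: [0.996, 0.094, 0.001, 0.001]
ft_force: [0.5, 0.3, -1.1]
width: 0.0098
grip_force: 40.0
```

Emit:
step_arm([
  [0.13,0.7,0],
  [0.13,0.9,0],
  [0.13,0.9,0],
  [0.13,0.9,0],
  [0.13,0.9,0],
  [0.13,0.9,0],
  [0.13,0.9,0],
  [0.13,0.9,0],
  [0.13,0.9,0],
  [0.13,0.9,0],
  [0.13,0.9,0],
  [0.17,0.9,0],
], turn=[-0.07,-0.07,-0.07,-0.07,-0.07,-0.07,-0.07,-0.07,-0.07,-0.07,-0.07,-0.05])

```text
time: 6.55
ee_pos: [0.5183, 0.1609, 0.087]
eef_rot: [0.999, 0.045, -0.001, 0.0]
ft_force: [-0.2, -0.1, -1.3]
width: 0.0096
grip_force: 40.0
```

Emit:
step_arm([
  [0,0,0],
  [0,0,0],
  [0,0,0],
], turn=[0,0,0])

```text
time: 6.85
ee_pos: [0.5185, 0.1591, 0.0874]
eef_rot: [0.999, 0.044, -0.001, 0.0]
ft_force: [-0.2, -0.5, -0.4]
width: 0.0095
grip_force: 40.0
```

```bash
python3 - <<'E'
from h import *
c=dict(np.load("w1.npz"))
f=lambda pts,h:ray(c,np.array(pts)/3.+[80,95]-.33,h,True)
print("stud",f([(52,208)],.0233),"bar",f([(67,145),(70,240)],.012),"rails in top",f([(20,28),(32,306),(98,26),(110,316)],.0175))
s=read_state();print(s["ee_pos"],s["eef_rot"])
c=camera("wrist");save("w2.png",c["image"]);np.savez("w2.npz",**c)
E
```

```text
stud [[0.4566 0.1573 0.0233]] bar [[0.4803 0.1589 0.012 ]
 [0.4409 0.1562 0.012 ]] rails in top [[0.526  0.1854 0.0175]
 [0.4102 0.175  0.0175]
 [0.5295 0.1424 0.0175]
 [0.4145 0.1305 0.0175]]
[0.5185 0.1591 0.0874] [ 0.999   0.0445 -0.0005  0.0004]
```

View pics/w2.png

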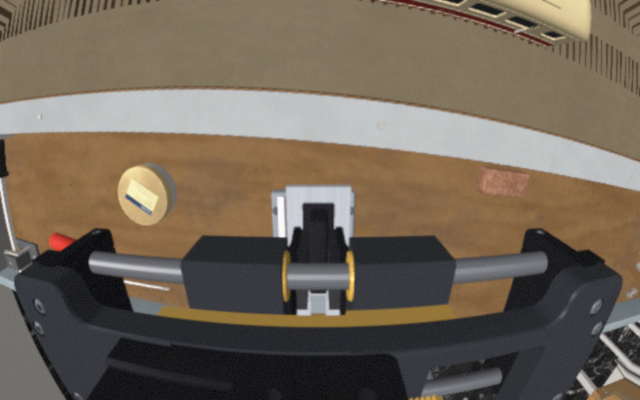

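Emit:
step_arm([
  [0.05,0.16,-0.5],
  [0,0,-0.6],
  [0,0,-0.6],
  [0,0,-0.3],
  [0,0,0],
  [0,0,0],
], turn=[0.04,0,0,0,0,0])

```text
time: 7.5
ee_pos: [0.5201, 0.1644, 0.038]
eef_rot: [0.999, 0.047, -0.0, -0.0]
ft_force: [0.7, 0.4, -0.2]
width: 0.0097
grip_force: 40.0
```

```bash
python3 - <<'E'
from h import *
s=read_state();print(s["ee_pos"],s["eef_rot"],s["ft_force"])
c=camera("top");np.savez("t2.npz",**c)
d=camera("side")
a=cv2.resize(c["image"][175:245,225:295],(560,560),interpolation=cv2.INTER_CUBIC)
q=ray;p=np.array([.47,.158,.02,1]);x=d["view"]@p;K=d["mtx"];u=int(K[0,0]*x[0]/-x[2]+K[0,2]);v=int(K[1,1]*x[1]/x[2]+K[1,2]);print(u,v)
b=cv2.resize(d["image"][v-30:v+30,u-40:u+40],(740,555),interpolation=cv2.INTER_CUBIC)
save("t2.png",a);save("s2.png",b)
E
```

```text
[0.5201 0.1644 0.038 ] [ 0.9989  0.0474 -0.0001 -0.    ] [ 0.7258  0.4136 -0.249 ]
305 169
```

View pics/s2.png

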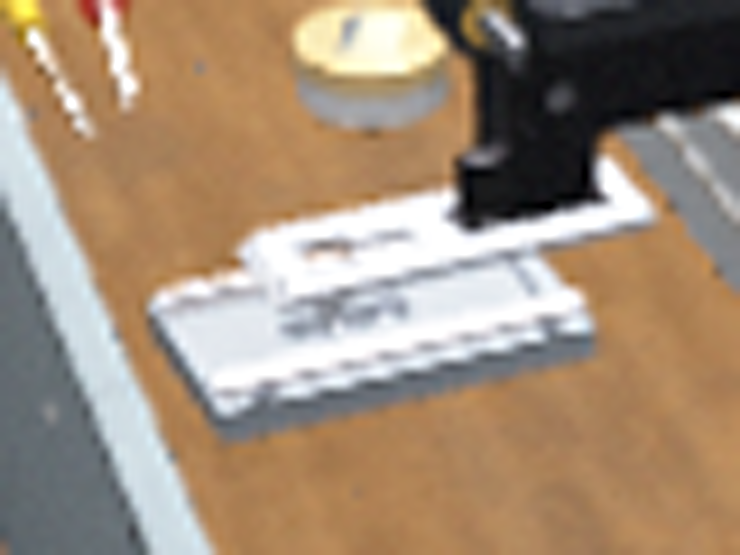

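The side view shows the blade held level above the channel, with the mouth at (330,250) over the bar and stud region. I'll lower it by feel.

Emit:
step_arm([
  [0,-0.05,-0.12],
  [0,0,-0.12],
  [0,0,-0.06],
  [0,0,0],
  [0,0,0],
], turn=[0,0,0,0,0])

```text
time: 8.1
ee_pos: [0.5201, 0.163, 0.0306]
eef_rot: [0.999, 0.047, -0.0, 0.0]
ft_force: [0.0, 0.6, -0.7]
width: 0.0099
grip_force: 40.0
```

Emit:
step_arm([
  [0,0,-0.08],
  [0,0,-0.04],
  [0,0,0],
  [0,0,0],
], turn=[0,0,0,0])

```text
time: 8.5
ee_pos: [0.5201, 0.163, 0.0276]
eef_rot: [0.999, 0.047, 0.0, 0.0]
ft_force: [-0.8, 0.2, -2.0]
width: 0.0094
grip_force: 40.0
```

Emit:
step_arm([
  [0,0,-0.08],
  [0,0,-0.08],
  [0,0,-0.06],
  [0,0,0],
  [0,0,0],
], turn=[0,0,0,0,0])

```text
time: 9.0
ee_pos: [0.5201, 0.163, 0.0221]
eef_rot: [0.999, 0.047, -0.0, 0.0]
ft_force: [-0.3, 0.2, -1.6]
width: 0.01
grip_force: 40.0
```

Emit:
step_arm([
  [0,0,-0.05],
  [0,0,-0.04],
  [0,0,0],
  [0,0,0],
], turn=[0,0,0,0])

```text
time: 9.4
ee_pos: [0.5202, 0.163, 0.0201]
eef_rot: [0.999, 0.047, 0.0, 0.0]
ft_force: [-2.0, -1.3, 3.6]
width: 0.0095
grip_force: 40.0
```

Emit:
step_arm([
  [-0.08,-0.0075,0],
  [-0.08,-0.0075,0],
  [-0.08,-0.0075,0],
  [-0.08,-0.0075,0],
  [-0.08,-0.0075,0],
  [-0.08,-0.0075,0],
  [0,0,0],
], turn=[0,0,0,0,0,0,0])

```text
time: 10.1
ee_pos: [0.5081, 0.1619, 0.0201]
eef_rot: [0.999, 0.047, 0.0, 0.0]
ft_force: [0.7, 0.3, 5.6]
width: 0.0099
grip_force: 40.0
```

Emit:
step_arm([
  [-0.08,-0.0075,0],
  [-0.08,-0.0075,0],
  [-0.08,-0.0075,0],
  [-0.06,-0.0056,0],
  [0,0,0],
  [0,0,0],
], turn=[0,0,0,0,0,0])

```text
time: 10.7
ee_pos: [0.5007, 0.1612, 0.0201]
eef_rot: [0.999, 0.047, 0.0, 0.0]
ft_force: [3.2, -0.2, 6.9]
width: 0.0099
grip_force: 40.0
```

Emit:
step_arm([
  [-0.04,-0.0038,0],
  [-0.04,-0.0038,0],
  [0,0,0],
  [0,0,0],
], turn=[0,0,0,0])

```text
time: 11.1
ee_pos: [0.4988, 0.161, 0.0201]
eef_rot: [0.999, 0.047, 0.0, 0.0]
ft_force: [2.9, 1.6, 6.3]
width: 0.01
grip_force: 40.0
```

Emit:
step_arm([
  [-0.03,-0.0028,0],
  [0,0,0],
  [0,0,0],
], turn=[0,0,0])

```text
time: 11.4
ee_pos: [0.4981, 0.161, 0.0201]
eef_rot: [0.999, 0.047, 0.0, -0.0]
ft_force: [2.6, 0.7, 5.5]
width: 0.0096
grip_force: 40.0
```

Emit:
step_arm([
  [-0.02,-0.0019,0],
  [0,0,0],
], turn=[0,0])

```text
time: 11.6
ee_pos: [0.4976, 0.1609, 0.0201]
eef_rot: [0.999, 0.047, 0.0, -0.0]
ft_force: [3.0, -0.9, 5.9]
width: 0.0101
grip_force: 40.0
```

Emit:
step_arm([
  [-0.02,-0.0019,0],
  [0,0,0],
], turn=[0,0])

```text
time: 11.8
ee_pos: [0.4971, 0.1609, 0.0201]
eef_rot: [0.999, 0.047, 0.0, -0.0]
ft_force: [3.7, 0.5, 6.0]
width: 0.0095
grip_force: 40.0
```

Emit:
step_arm([
  [-0.02,-0.0019,0],
  [0,0,0],
], turn=[0,0])

```text
time: 12.0
ee_pos: [0.4966, 0.1608, 0.0201]
eef_rot: [0.999, 0.047, 0.0, -0.0]
ft_force: [2.8, 0.6, 5.5]
width: 0.0101
grip_force: 40.0
```

Emit:
step_arm([
  [-0.02,-0.0019,0],
  [0,0,0],
], turn=[0,0])

```text
time: 12.2
ee_pos: [0.4961, 0.1608, 0.0201]
eef_rot: [0.999, 0.047, 0.0, -0.0]
ft_force: [3.1, 0.4, 5.5]
width: 0.0097
grip_force: 40.0
```

Emit:
step_arm([
  [-0.012,-0.0011,0],
  [0,0,0],
], turn=[0,0])

```text
time: 12.4
ee_pos: [0.4959, 0.1607, 0.0201]
eef_rot: [0.999, 0.047, 0.0, -0.0]
ft_force: [3.2, 0.2, 4.5]
width: 0.0099
grip_force: 40.0
```

Emit:
step_arm([
  [-0.02,-0.0019,0],
  [0,0,0],
], turn=[0,0])

```text
time: 12.6
ee_pos: [0.4955, 0.1607, 0.0201]
eef_rot: [0.999, 0.047, 0.001, -0.0]
ft_force: [5.3, 1.2, 5.0]
width: 0.0096
grip_force: 40.0
```

Emit:
step_arm([
  [-0.015,-0.0014,0],
  [0,0,0],
], turn=[0,0])

```text
time: 12.8
ee_pos: [0.4954, 0.1607, 0.0201]
eef_rot: [0.999, 0.047, 0.001, -0.0]
ft_force: [6.9, 1.2, 2.9]
width: 0.0096
grip_force: 40.0
```

Emit:
step_arm([
  [-0.02,-0.0019,0],
  [-0.02,-0.0019,0],
  [0,0,0],
], turn=[0,0,0])

```text
time: 13.1
ee_pos: [0.4953, 0.1607, 0.0203]
eef_rot: [0.999, 0.047, 0.002, -0.0]
ft_force: [9.3, 0.9, 0.4]
width: 0.0097
grip_force: 40.0
```

Emit:
step_arm([
  [0,0,-0.03],
  [-0.02,-0.0019,-0.01],
  [-0.02,-0.0019,0],
  [0,0,0],
], turn=[0,0,0,0])

```text
time: 13.5
ee_pos: [0.4953, 0.1607, 0.02]
eef_rot: [0.999, 0.047, 0.003, -0.0]
ft_force: [11.6, 0.7, 7.0]
width: 0.0095
grip_force: 40.0
```

Emit:
step_arm([
  [-0.02,-0.0019,0],
  [-0.02,-0.0019,-0.01],
  [-0.02,-0.0019,-0.01],
  [0,0,0],
], turn=[0,0,0,0])

```text
time: 13.9
ee_pos: [0.4952, 0.1607, 0.0201]
eef_rot: [0.999, 0.047, 0.004, -0.001]
ft_force: [14.8, 1.7, 4.8]
width: 0.0096
grip_force: 40.0
```

Emit:
step_arm([
  [-0.02,-0.0019,-0.01],
  [-0.02,-0.0019,-0.005],
  [0,0,0],
], turn=[0,0,0])

```text
time: 14.2
ee_pos: [0.4951, 0.1607, 0.0202]
eef_rot: [0.999, 0.047, 0.005, -0.001]
ft_force: [18.0, 0.2, 5.2]
width: 0.0096
grip_force: 40.0
```

Emit:
step_arm([
  [0,0,0],
  [0,0,0],
  [0,0,0],
  [0,0,0],
  [0,0,0],
  [0,0,0],
], turn=[0,0,0,0,0,0])

```text
time: 14.8
ee_pos: [0.4951, 0.1607, 0.0201]
eef_rot: [0.999, 0.047, 0.005, -0.001]
ft_force: [18.8, 0.4, 5.8]
width: 0.0097
grip_force: 40.0
```

Emit:
step_arm([
  [0,0,0],
  [0,0,0],
  [0,0,0],
  [0,0,0],
  [0,0,0],
  [0,0,0],
], turn=[0,0,0,0,0,0])

```text
time: 15.4
ee_pos: [0.4951, 0.1607, 0.0202]
eef_rot: [0.999, 0.047, 0.005, -0.001]
ft_force: [18.8, 2.1, 6.8]
width: 0.0096
grip_force: 40.0
```

Emit:
step_arm([
  [0.03,0.0028,0.015],
  [0.03,0.0028,0.015],
  [0.03,0.0028,0.015],
  [0.03,0.0028,0.015],
  [0.03,0.0028,0.005],
  [0,0,0],
  [0,0,0],
], turn=[0,0,0,0,0,0,0])

```text
time: 16.1
ee_pos: [0.4953, 0.1607, 0.0201]
eef_rot: [0.999, 0.047, 0.001, -0.0]
ft_force: [8.7, 1.1, 3.5]
width: 0.0097
grip_force: 40.0
```

Emit:
step_arm([
  [0.02,0.0019,0.005],
  [0.015,0.0015,0],
  [0,0,0],
], turn=[0,0,0])

```text
time: 16.4
ee_pos: [0.4953, 0.1607, 0.0201]
eef_rot: [0.999, 0.047, 0.001, -0.0]
ft_force: [4.0, 0.8, 6.3]
width: 0.0098
grip_force: 40.0
```

Emit:
step_arm([
  [0,0,0],
  [0,0,0],
  [0,0,0],
  [0,0,0],
], turn=[0,0,0,0], grip=0.65)

```text
time: 16.8
ee_pos: [0.4941, 0.1604, 0.0192]
eef_rot: [0.999, 0.047, -0.001, 0.0]
ft_force: [-0.2, -0.7, 0.0]
width: 0.0289
grip_force: 0.0
```

Released and free of contact. I'll lift straight up, then check the blade.

Emit:
step_arm([
  [0,0,0.3],
  [0,0,0.6],
  [0,0,0.8],
  [0,0,0.9],
  [0,0,0.9],
  [0,0,0.9],
  [0,0,0.9],
  [0,0,0.5],
  [0,0,0],
], turn=[0,0,0,0,0,0,0,0,0])

```text
time: 17.7
ee_pos: [0.4957, 0.161, 0.1669]
eef_rot: [0.999, 0.047, 0.002, -0.0]
ft_force: [-0.2, -0.0, -0.3]
width: 0.0303
grip_force: 0.0
```

```bash
python3 - <<'E'
from h import *
c=camera("wrist");d=camera("side");t=camera("top")
K=d["mtx"];x=d["view"]@np.array([.46,.158,.02,1]);u=int(K[0,0]*x[0]/-x[2]+K[0,2]);v=int(K[1,1]*x[1]/x[2]+K[1,2])
b=cv2.resize(d["image"][v-30:v+30,u-40:u+40],(400,300),interpolation=cv2.INTER_CUBIC)
w=cv2.resize(c["image"][140:290,240:440],(400,300),interpolation=cv2.INTER_CUBIC)
save("end.png",np.hstack([b,w]))
print(read_state()["ee_pos"],read_state()["ft_force"])
P=cloud(d);m=(P[...,0]>.39)&(P[...,0]<.56)&(P[...,1]>.15)&(P[...,1]<.165)
for lo in np.arange(.39,.56,.01):
    k=m&(P[...,0]>=lo)&(P[...,0]<lo+.01);print(round(lo,2),k.sum(),np.median(P[k][:,2]) if k.any() else None)
E
```

```text
[0.4943 0.1603 0.1638] [0.7187 0.2989 0.1066]
0.39 13 -0.8857690726981291
0.4 24 -0.0002591061935814376
0.41 18 0.014843781623220198
0.42 20 0.011186734057709147
0.43 19 0.010950831404995087
0.44 19 0.010629243460687943
0.45 129 0.38236391025618177
0.46 63 0.2693758569148056
0.47 86 0.2805907224369969
0.48 34 0.02866278207451839
0.49 32 0.030262817010818066
0.5 44 0.03229621825460688
0.51 23 0.02957298031056288
0.52 11 0.01642621958614654
0.53 7 -0.0006759032089768136
0.54 9 -0.0007113799233765539
0.55 10 -0.0004695285982310171
0.56 0 None
```

View pics/end.png

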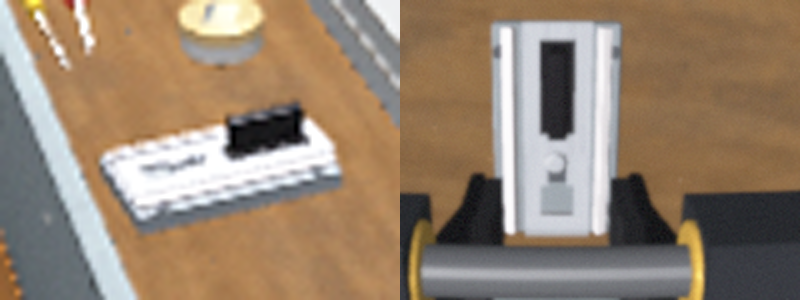

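The side view shows the blade flat between the rails. The wrist view shows the stud head at (555,163), at the slot's closed end by the rib, with the mouth at (555,200) empty. The blade is home, so I'm handing in.

```bash
python3 -c "
from bench import *
print(close_job())"
```

```text
the job is handed in; nothing more can be done
None
```

The blade is home and flat on the scraper head, with the slot's end against the stud. I held the seating push for just over a second at 18–19 N at the wrist, about 16 N on the stud by my friction estimate. I then let go, and the job was handed in at about 18 s; no result came back.

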